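# Slide a wet painted pencil box into its lane on the drying board

### The arm

A 6-joint arm with a two-finger parallel gripper is mounted at the origin on the work surface. World frame = base frame: x ahead of the robot, y to its left, z up, the work surface at z = 0. Lengths are in m, angles in rad, forces in N, time in s.
With the tool pointing down it reaches from about 0.35 to 0.725 m from the base axis. Payload 6 kg.
Tool frame: the origin (TCP) lies on the centre line of the jaws, within the pads' length; the fingertips stand finger_overhang ahead of it and the grasp point (between the pads) lies 6 mm ahead of it (finger_overhang is the distance from the TCP to the fingertips, in m); z points along the fingers, y is the direction in which the jaws open and shut (so a half turn about z gives the same grasp; the last joint's range is limited). The gripper opens to 85 mm and grips with 20 to 120 N. Pads are 22 mm wide; open, the fingers measure 114 mm over their backs; the gripper's body (76 mm by 85 mm) begins 54 mm behind the grasp point. The pads swing forward as they close: fully open they stand 13 mm farther back than shut.
Start: joints at [1.554, 0.04, 0.085, 0, -1.615, -0.334], TCP at [0.206, 0.563, 0.256] pointing down, gripper open.
Joint ranges: [-2.56, 2.56], [-1.29, 2.01], [-1.08, 1.49], [-3.29, 1.98], [-2.81, -0.18], [-2.99, 2.99]. Speed limits (rad/s): [2.57, 2.57, 3.01, 3.14, 3.14, 3.14].

### API

Orientations are given as [roll, pitch, yaw] about the fixed x, y, z axes, in that order (R = Rz(yaw) Ry(pitch) Rx(roll)).
In Python, from bench import * gives the robot as it stands.
- The arm moves only by the tool drive_tool, never from a script. Its argument "increments" is a list of rows, each a list of 3 entries, a list of its own where there are three numbers: the closure, from -1 (fully open) to 1 (shut), so that 0 is half open, then the shift along the tool's x, y, z in mm, then the turn, a rotation vector about the tool's x, y, z in degrees. In form: [[fingers, [tx, ty, tz], [wx, wy, wz]], ...]. A call has 1 to 12 rows; each row is the pose to reach, as a shift and turn from the pose commanded when the call began, along the tool's axes at that moment; what a row does not reach only later rows make up. A row lasts 1/12 s, in which the tool goes at most 41.7 mm and 7.16 degrees, less where a joint would pass 70% of its speed; a pose out of reach is approached as far as the arm can. A call with a gripper value outside its range is refused whole. The fingers move at their own pace and stop on an object; "squeeze" is the grip in N (left out, the last holds). Time passes only in rows, so rows that repeat a pose let the fingers close. It gives the time, the measured TCP pose, the force and the opening at its end, in the units of the state.
- observe(): the state, without advancing time (a new reading comes with each control period).
- read_camera(name): name is "side" or "top" or "wrist"; returns the picture (384x512x3 uint8, red, green, blue); there is no depth.
- camera_params(name): a dict with "fov_y" (degrees; the focal length in pixels is half the picture's height over the tangent of half this angle, whatever the lens; pixels are square), "cx", "cy" (the principal point, pixels), "D" ([k1, k2, p1, p2, k3] as OpenCV has them; the pictures are not rectified), "position" and "attitude" of the camera in the world. Camera axes: x right, y up, looking along -z (the intrinsics and any distortion apply to the point x, -y, -z); pixel columns grow to the right and rows downward; lengths in m; the calibration is good to about 2 mm. A picture is of the moment at which its call begins: read the wrist's pose just before it. camera_params takes no time and is no camera call; for the wrist camera it gives the pose at the moment of the call.
- finish_job(): hands the job in, once; it reports no verdict.
Trained networks look in the newest picture that a camera, given by its name, has taken for a name from the list of things; names that differ only in an ending like _2 or _b are one class to them, and where a whole thing is asked for, a point or a joint stands for the part that bears it (a point fixed in the world has none). Each returns a list of dicts, best first, with "conf" (0 to 1); they miss things now and then, are a little off and sometimes report something else, mostly with a low value. They report only what shows in the picture. A call takes as long as a camera call. They do not tell look-alikes from the thing itself.
- masks_of(camera, label): "region" (384x512 bool, what is visible of it) and "rect" ([left, top, right, bottom] in pixels, round what is visible of it).
- landmark_of(camera, label): "point" ([row, column] in pixels: a listed point, or the origin of a listed thing).
The state is a dict: "clock": time; "joint_pos": joint angles; "joint_vel": joint speeds; "tau": joint torques, N m; "ee_pos": TCP position; "tcp_rot": TCP orientation; "ft_force": force on the tool from outside, world axes, zero at the start; "torque": the same for the moment, N m; "opening": finger opening in m.
Only numpy, scipy, OpenCV 4.12 (cv2) and the standard library are available. Lean on these libraries where they do the work, as an engineer would, in place of code of your own. Each camera call takes 0.05 s, during which the arm holds its last target.

### The job

The long pencil box on the drying board is freshly painted and still wet; only its end facing away from the lanes was left bare so that it can be moved. With the fingertips on that bare end, push the box, flat on the board, into the empty middle lane until no part of it sticks out of the lane's mouth. Do not let the box or the hand touch the slats on either side or the one at the back, do not touch the paint or lift the box, and leave the other things on the board alone.

Things in the scene. Friction and masses are not known exactly. Their poses are not given: they have to be found in the camera images.
- rack: Drying board: fixed plywood, 460 x 320 x 12 mm. Origin: centre of its underside, at table height; x along the lanes and into them, y left, z up; upper face z = 12 mm. Open board for x below 0; three lanes, 82 mm wide and 200 mm long, start at x = 0, centred at y = -94, 0 and +94 mm; the middle one is empty. The lanes point to the world's +y, give or take 27 degrees; board pose varies.
- rails: All the slats, one fixed pine part; origin and axes as rack. Four slats along x (x 0 to 200 mm), each 12 mm wide, centred at y = -141, -47, +47, +141 mm, top at z = 52 mm (40 mm above the board's face), and a back slat across their far ends (x 200 to 212 mm, same height). Nothing may touch them.
- mouth (a point): Centre of the middle lane's mouth, on the board's upper face, level with the slats' near ends; axes as rack.
- box: Pencil box to push, loose: 110 (x) x 64 (y) x 56 mm high, about 0.2 kg (varies). Origin: centre of its underside; x along its length towards the lanes, y left, z up. The end at x = -55 mm is bare dry wood, flat, upright, 61 mm wide, 54 mm high. Starts on the open board, its centre 135 to 165 mm before the mouth of the middle lane, up to 15 mm off its centre line and 0.2 rad askew.
- coat: The wet paint on the box, same origin and axes as box: white with a brick-coloured band and lid panel, on both long sides, the lid (z = 56 mm) and the far end (x = +55 mm), beginning 6 mm from the bare end. Must not be touched by anything.
- roundbox: Round lidded box, 66 mm across, 54 mm high, painted white, standing in the outer lane at +y or -y of the board; leave alone. Origin: centre of its underside.
- house: Small model house with a pitched roof, 66 mm long, about 66 mm wide over the eaves, 72 mm high, standing in the other outer lane; leave alone. Origin: centre of its underside.
- jar: Shut glass jar with white lid, 50 mm across, 58 mm high, standing on the open board near its edge, at about y = +128 mm of the board; leave alone. Origin: centre of its underside.
There are look-alikes about, which are no part of the job. Leave any blue look-alike of the box alone.

How it is judged:
By the outcome, as a careful person would: the job done as asked, in the order asked, and still so for the second after the job is handed in, with the robot touching nothing.
It also fails if it takes over 58 s, if anything falls off the work surface, if the arm or the gripper's body presses on something with over 40 N, if the wrist force passes 120 N, or if a joint passes its speed limit or range.

## Working session

There is one attempt and no reset: what is moved stays moved. The work goes in short steps, Python scripts to look and compute and a tool call to move; the robot and the scene stay as the last step left them, time stands still between calls to the robot, and variables do not carry over. Pictures are saved under pics/ and viewed, and the job is handed in when it is done.

Besides the shell and the picture viewer there is one more tool, called after "Request:" as name(argument=value, ...), one argument or row to a line, values as JSON. drive_tool: Moves the arm, as the interface text tells. Its arguments: {"type":"object","properties":{"increments":{"type":"array","items":{"type":"array"}},"squeeze":{"type":"number"}},"required":["increments"]}

```bash
ls; mkdir -p pics
python3 - <<'E'
from bench import *
import cv2
print(observe())
for c in ["side","top","wrist"]:
    p=camera_params(c);print(c,p)
    im=read_camera(c);cv2.imwrite(f"pics/{c}0.png",im[:,:,::-1])
E
```

```text
pics
{'clock': 0.0, 'joint_pos': array([ 1.55370588e+00,  4.08026378e-02,  8.38055335e-02, -4.42772601e-04,
       -1.61550511e+00, -3.33742913e-01]), 'joint_vel': array([ 0.00110655, -0.00032531,  0.00156608, -0.00011943, -0.00112889,
        0.00080712]), 'tau': array([ 1.85165896e-05, -3.68208289e+01,  3.47414231e+01,  6.93221748e+00,
       -5.47728079e-03,  1.74562837e-05]), 'ee_pos': array([0.20601292, 0.56321904, 0.25528522]), 'tcp_rot': array([ 3.13983598e+00, -1.40861657e-04, -3.50813822e-01]), 'ft_force': array([0.59192192, 0.09140867, 0.08198539]), 'torque': array([ 0.00716728,  0.01111164, -0.02423774]), 'opening': 0.08579755907475009}
side {'fov_y': 53.190932974681026, 'cx': 257.99671825771367, 'cy': 191.9112777213122, 'D': array([-0.08764963,  0.        ,  0.        ,  0.        ,  0.        ]), 'position': array([0.44268684, 0.61322307, 0.68080511]), 'attitude': array([ 0.77441051, -0.01640362, -2.86004237])}
top {'fov_y': 56.93907078198815, 'cx': 250.99968316731344, 'cy': 187.17613516151874, 'D': array([-0.09316242,  0.        ,  0.        ,  0.        ,  0.        ]), 'position': array([0.46787506, 0.02321906, 0.69243245]), 'attitude': array([ 2.15168654e-01, -1.23270752e-03, -1.56922656e+00])}
wrist {'fov_y': 63.12348661656953, 'cx': 250.12349388424536, 'cy': 192.44975323635342, 'D': array([-0.05532466,  0.        ,  0.        ,  0.        ,  0.        ]), 'position': array([0.2716072 , 0.54042611, 0.37510802]), 'attitude': array([-2.78962145e-01, -1.58466163e-03, -1.92178639e+00])}
```

View pics/side0.png

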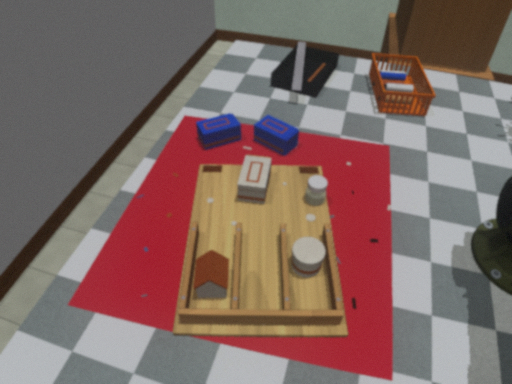

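View pics/top0.png

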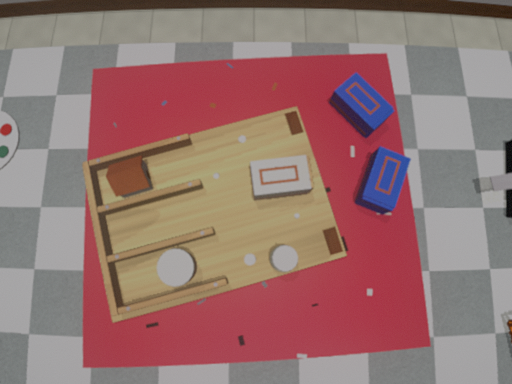

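View pics/wrist0.png

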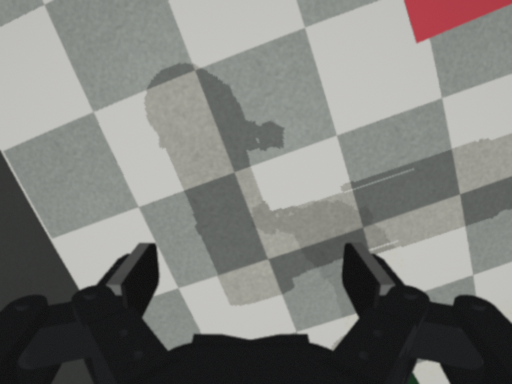

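Candidates for the box: white and brick box at top (280,177); blue look-alikes at (361,104) and (384,180). The description picks the white one. Next, a close crop.

```bash
cat > h.py <<'E'
from bench import *
import cv2, numpy as np
from scipy.spatial.transform import Rotation as R
def cam(n):
    p=camera_params(n); f=192/np.tan(np.radians(p['fov_y']/2))
    K=np.array([[f,0,p['cx']],[0,f,p['cy']],[0,0,1.]])
    Rw=R.from_euler('xyz',p['attitude']).as_matrix()@np.diag([1.,-1,-1])
    return K,np.array(p['D']),Rw,np.array(p['position'])
def ray(c,uv,z):
    K,D,Rw,t=c
    q=cv2.undistortPoints(np.array(uv,float).reshape(-1,1,2),K,D)[:,0]
    d=np.c_[q,np.ones(len(q))]@Rw.T
    return t+d*((z-t[2])/d[:,2])[:,None]
def proj(c,X):
    K,D,Rw,t=c
    X=np.atleast_2d(np.array(X,float))
    r=cv2.Rodrigues(Rw.T)[0]
    return cv2.projectPoints(X.reshape(-1,1,3),r,-Rw.T@t,K,D)[0][:,0]
E
python3 - <<'E'
import cv2
im=cv2.imread('pics/top0.png')
cv2.imwrite('pics/top0_c.png',cv2.resize(im[90:330,70:350],(798,684),interpolation=cv2.INTER_CUBIC)[:600])
cv2.imwrite('pics/top0_b.png',cv2.resize(im[140:215,235:345],None,fx=7,fy=7,interpolation=cv2.INTER_CUBIC))
im=cv2.imread('pics/side0.png')
cv2.imwrite('pics/side0_b.png',cv2.resize(im[110:210,190:310],None,fx=6,fy=6,interpolation=cv2.INTER_CUBIC))
E
python3 - <<'E'
from h import *
for c in ["top","side"]:
    for l in ["box","rack","rails","mouth","jar","house","roundbox"]:
        try: r=landmark_of(c,l)
        except Exception as e: print(e); continue
        C=cam(c)
        for d in r[:4]:
            p=d['point']; print(c,l,round(d['conf'],2),np.round(p,1),np.round(ray(C,[p[1],p[0]],0.0 if l in('rack','rails') else .012),4))
E
```

```text
top box 0.86 [181.5 280. ] [[ 0.6282 -0.0347  0.012 ]]
top box 0.86 [186.3 373.7] [[ 0.6188 -0.2218  0.012 ]]
top box 0.74 [109.6 357.5] [[ 0.7834 -0.2004  0.012 ]]
top rack 0.77 [206.1 210.7] [[0.5807 0.1024 0.    ]]
top mouth 0.97 [209.4 211.6] [[0.5722 0.0991 0.012 ]]
top jar 0.8 [262.  284.9] [[ 0.472  -0.0417  0.012 ]]
top house 0.68 [182.3 132.2] [[0.6261 0.2595 0.012 ]]
top roundbox 0.58 [268.9 179.8] [[0.4584 0.1568 0.012 ]]
side box 0.96 [142.4 221.4] [[ 0.7655 -0.1743  0.012 ]]
side box 0.8 [144.9 275. ] [[ 0.6196 -0.2079  0.012 ]]
side box 0.55 [188.6 255.2] [[ 0.6237 -0.0273  0.012 ]]
side rack 0.7 [239.1 256. ] [[0.5806 0.1123 0.    ]]
side mouth 0.73 [236.8 258.6] [[0.5745 0.1134 0.012 ]]
side jar 0.63 [199.5 310.4] [[ 0.4863 -0.0309  0.012 ]]
side house 0.57 [285.2 214.1] [[0.6253 0.2549 0.012 ]]
```

View pics/top0_b.png

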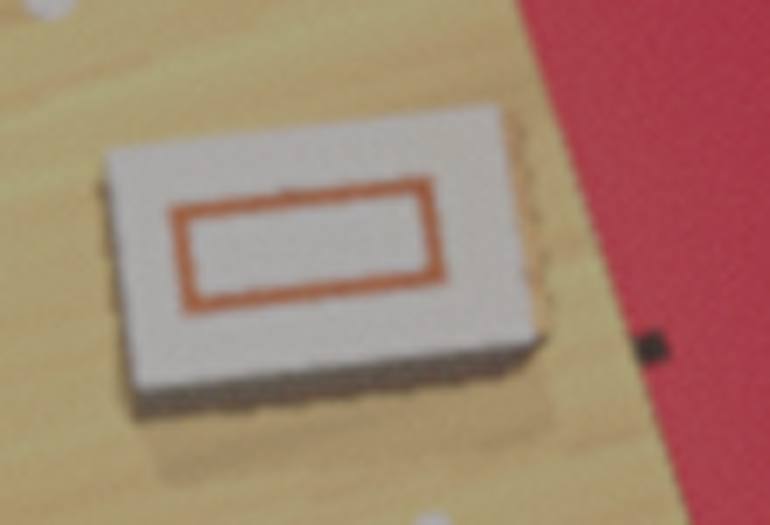

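View pics/side0_b.png

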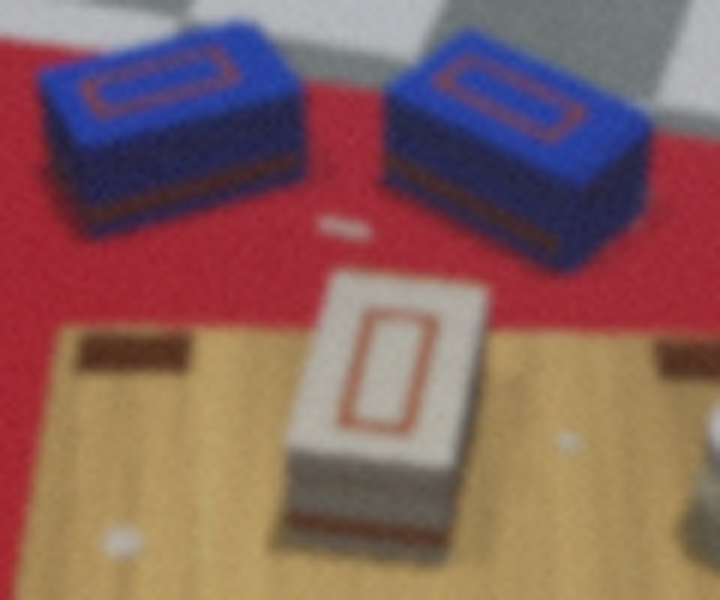

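View pics/top0_c.png

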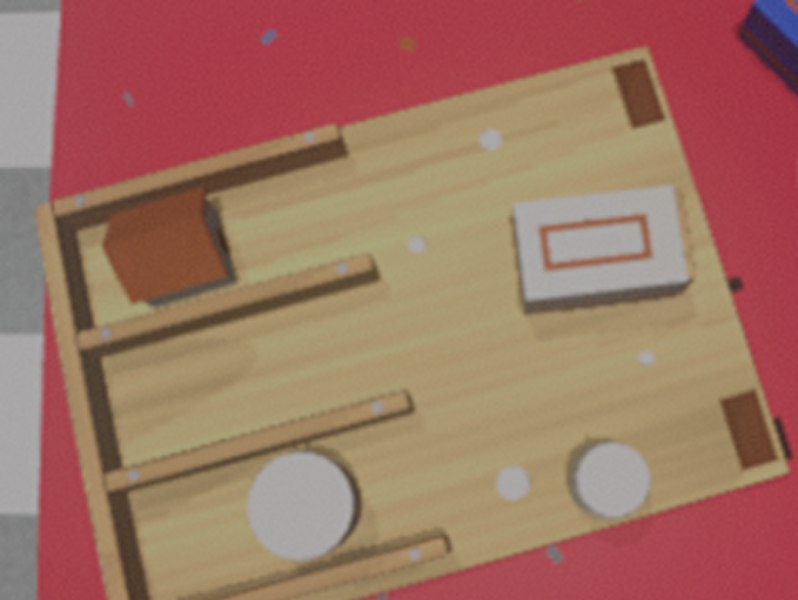

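```bash
cat > fit.py <<'E'
from h import *
from scipy.optimize import least_squares
def T(p,X): 
    c,s=np.cos(p[2]),np.sin(p[2]); X=np.atleast_2d(X)
    return np.c_[p[0]+c*X[:,0]-s*X[:,1],p[1]+s*X[:,0]+c*X[:,1],X[:,2]]
def fit(c,X,uv,p0):
    f=lambda p:(proj(c,T(p,X))-uv).ravel()
    r=least_squares(f,p0,loss='soft_l1'); return r.x,r.fun.reshape(-1,2)
RX=np.array([[-230,-160,12],[-230,160,12],[0,41,52],[0,53,52],[0,-53,52],[0,-41,52],[0,-147,52],[0,-135,52],[0,135,52],[0,147,52]])/1e3
BX=np.array([[55,-32,68],[-49,-32,68],[-49,32,68],[55,32,68]])/1e3
def draw(n,im,c,rp,bp,k=1,off=(0,0)):
    def L(P,col):
        P=np.array(P); q=proj(c,P); q=((q-np.array(off)+.5)*k-.5)
        cv2.polylines(im,[np.round(q*8).astype(np.int32)],False,col,1,cv2.LINE_AA,3)
    rect=lambda x0,x1,y0,y1,z:np.array([[x0,y0,z],[x1,y0,z],[x1,y1,z],[x0,y1,z],[x0,y0,z]])/1e3
    L(T(rp,rect(-230,230,-160,160,12)),(255,0,255))
    for y in(-141,-47,47,141): L(T(rp,rect(0,200,y-6,y+6,52)),(255,0,0)); 
    for y in(-47,47): L(T(rp,rect(0,200,y-6,y+6,12)),(0,255,255)); 
    L(T(bp,rect(-49,55,-32,32,68)),(0,160,0)); L(T(bp,rect(-55,55,-32,32,12)),(0,0,255))
E
python3 - <<'E'
from fit import *
c=cam('top')
q=np.array([(648,46),(789,472),(407,391),(411,410),(371,254),(377,271),(338,126),(344,143),(443,533),(449,549)],float)
uv=(q+.5)/2.85-.5+[70,90]
rp,r=fit(c,RX,uv,[.57,.1,1.75]); print(rp,r.round(1).tolist())
b=np.array([(106,152),(500,103),(525,342),(137,388)],float)
ub=(b+.5)/7-.5+[235,140]
bp,r=fit(c,BX,ub,[.63,-.03,1.7]); print(bp,r.round(1).tolist())
np.save('rp.npy',rp);np.save('bp.npy',bp)
for n,k,o,s in[('top',2.85,(70,90),(280,230)),('side',3,(170,115),(190,220))]:
    im=cv2.imread(f'pics/{n}0.png')[o[1]:o[1]+s[1],o[0]:o[0]+s[0]]
    im=cv2.resize(im,None,fx=k,fy=k,interpolation=cv2.INTER_CUBIC)
    draw(n,im,cam(n),rp,bp,k,o); cv2.imwrite(f'pics/{n}_fit.png',im[:600])
E
```

```text
[0.57357671 0.10383948 1.8481607 ] [[0.2, 0.0], [0.7, 0.7], [-0.2, -0.0], [0.1, -0.3], [-0.1, -0.5], [-0.7, -0.4], [-0.2, -1.2], [-0.9, -1.5], [0.7, 1.3], [0.3, 2.4]]
[ 0.62833654 -0.03320456  1.69086926] [[-0.1, -0.3], [-0.5, 0.4], [1.3, -0.1], [-0.3, -0.0]]
```

View pics/top_fit.png

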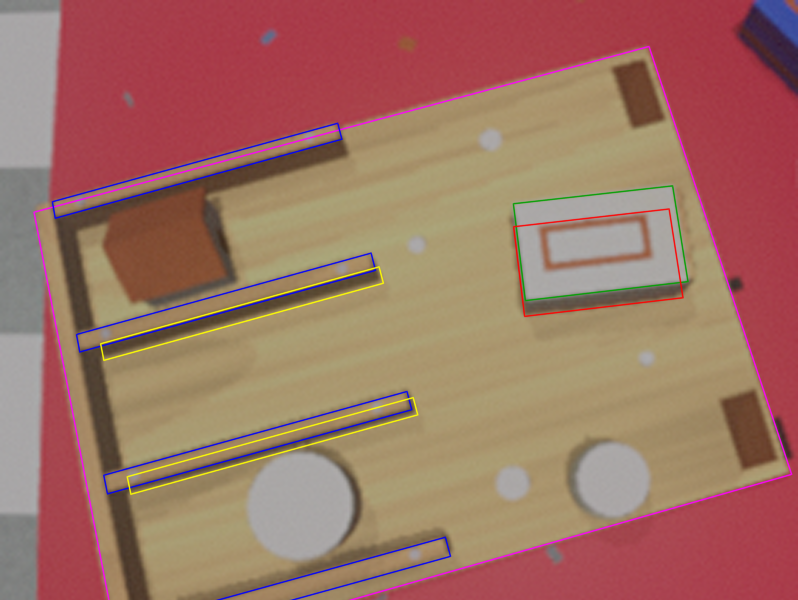

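View pics/side_fit.png

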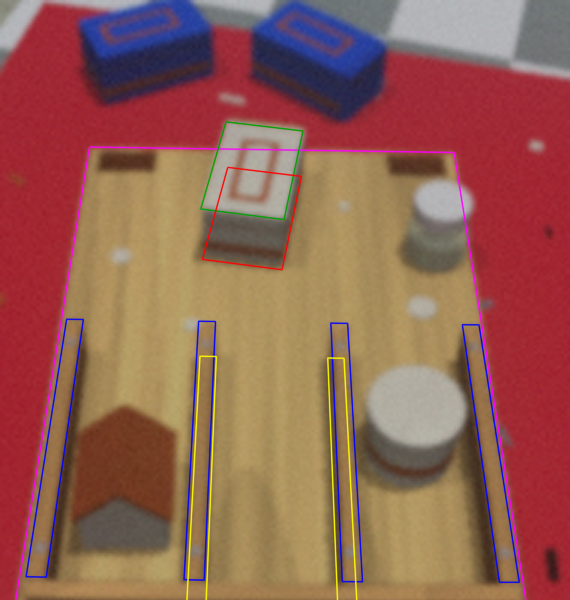

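```bash
cat >> fit.py <<'E'
def inc(p,yaw,roll=np.pi):
    s=observe(); R0=R.from_euler('xyz',s['tcp_rot']); R1=R.from_euler('xyz',[roll,0,yaw])
    print('clk',s['clock'],'shift mm',np.round(R0.inv().apply(np.array(p)-s['ee_pos'])*1e3,1),'turn deg',np.round(np.degrees((R0.inv()*R1).as_rotvec()),2))
E
python3 - <<'E'
import bench
print([n for n in dir(bench) if not n.startswith('_')])
print(getattr(bench,'finger_overhang',None))
from fit import *
rp=np.load('rp.npy');bp=np.load('bp.npy')
d=R.from_euler('z',-rp[2]).apply([*(bp[:2]-rp[:2]),0]);print(d,bp[2]-rp[2])
e=np.array([np.cos(bp[2]),np.sin(bp[2])]); t=bp[:2]-e*.090; print(t)
inc([*t,.2],bp[2]-np.pi)
E
```

```text
['MotionError', 'camera_params', 'finger_overhang', 'finish_job', 'landmark_of', 'masks_of', 'observe', 'read_camera']
0.025
[-0.14680071 -0.0151413   0.        ] -0.15729143299810988
[ 0.63911716 -0.12255655]
clk 0.85 shift mm [642.4 495.4  56.3] turn deg [1.000e-02 0.000e+00 6.302e+01]
```

Request:
drive_tool(
  increments=[
    [0.4,[642,495,56],[0,0,63]],
    [0.4,[642,495,56],[0,0,63]],
    [0.4,[642,495,56],[0,0,63]],
    [0.4,[642,495,56],[0,0,63]],
    [0.4,[642,495,56],[0,0,63]],
    [0.4,[642,495,56],[0,0,63]],
    [0.4,[642,495,56],[0,0,63]],
    [0.4,[642,495,56],[0,0,63]],
    [0.4,[642,495,56],[0,0,63]],
    [0.4,[642,495,56],[0,0,63]],
    [0.4,[642,495,56],[0,0,63]],
    [0.4,[642,495,56],[0,0,63]],
  ],
  squeeze=30,
)

```text
clock: 1.85
ee_pos: [0.4731, 0.1398, 0.2222]
tcp_rot: [-3.14, 0.001, -1.45]
ft_force: [0.4, 1.1, -0.0]
opening: 0.0258
```

Run:
```python
from fit import *
inc([.6391,-.1226,.2],np.load('bp.npy')[2]-np.pi); print(observe()['opening'])
```

```text
clk 1.85 shift mm [ 280.5 -133.1   22.2] turn deg [-0.07  0.04  0.04]
0.025820640169314842
```

Request:
drive_tool(
  increments=[
    [0.4,[280,-133,22],[0,0,0]],
    [0.4,[280,-133,22],[0,0,0]],
    [0.4,[280,-133,22],[0,0,0]],
    [0.4,[280,-133,22],[0,0,0]],
    [0.4,[280,-133,22],[0,0,0]],
    [0.4,[280,-133,22],[0,0,0]],
    [0.4,[280,-133,22],[0,0,0]],
    [0.4,[280,-133,22],[0,0,0]],
    [0.4,[280,-133,22],[0,0,0]],
    [0.4,[280,-133,22],[0,0,0]],
    [0.4,[280,-133,22],[0,0,0]],
  ],
)

```text
clock: 2.77
ee_pos: [0.638, -0.12, 0.1999]
tcp_rot: [3.141, 0.0, -1.45]
ft_force: [0.1, -0.1, -0.3]
opening: 0.0257
```

Run:
```python
from fit import *
inc([.6391,-.1226,.05],np.load('bp.npy')[2]-np.pi); print(observe()['opening'])
cv2.imwrite('pics/wrist1.png',read_camera('wrist')[:,:,::-1])
cv2.imwrite('pics/top1.png',cv2.resize(read_camera('top')[90:260,190:450,::-1],None,fx=3,fy=3))
```

```text
clk 2.7667 shift mm [  2.7  -0.8 149.9] turn deg [0.01 0.   0.02]
0.025748300607869427
```

View pics/wrist1.png

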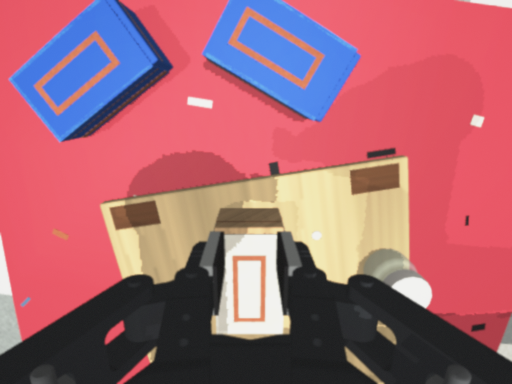

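View pics/top1.png

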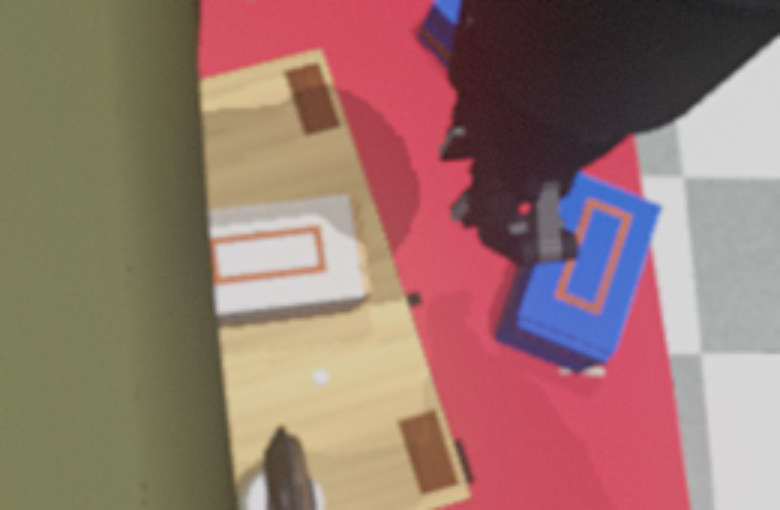

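Run:
```python
from fit import *
rp=np.load('rp.npy');bp=np.load('bp.npy')
im=cv2.resize(cv2.imread('pics/wrist1.png')[130:384,90:430],None,fx=2.3,fy=2.3,interpolation=cv2.INTER_CUBIC)
draw('w',im,cam('wrist'),rp,bp,2.3,(90,130)); cv2.imwrite('pics/w1fit.png',im)
```

```text
(no output)
```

View pics/w1fit.png

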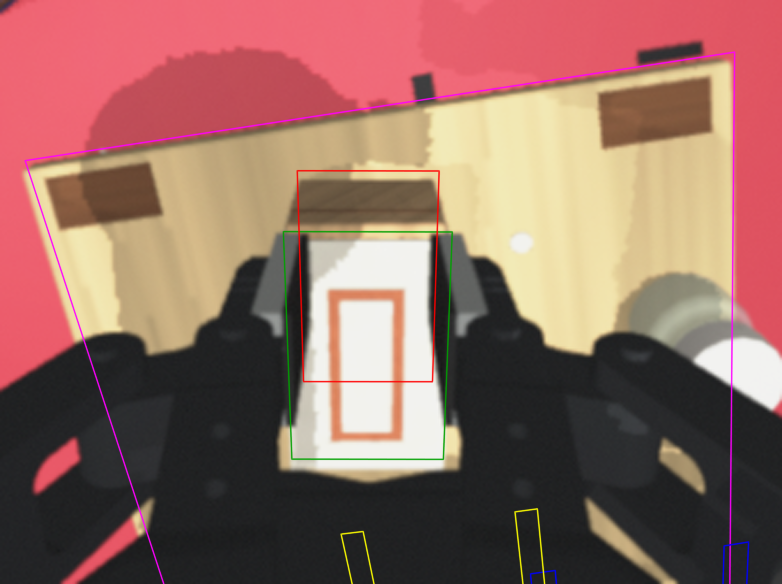

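Request:
drive_tool(
  increments=[
    [0.4,[3,-1,40],[0,0,0]],
    [0.4,[3,-1,80],[0,0,0]],
    [0.4,[3,-1,115],[0,0,0]],
    [0.4,[3,-1,138],[0,0,0]],
    [0.4,[3,-1,148],[0,0,0]],
    [0.4,[3,-1,150],[0,0,0]],
    [0.4,[3,-1,150],[0,0,0]],
  ],
)

```text
clock: 3.45
ee_pos: [0.64, -0.1227, 0.0511]
tcp_rot: [-3.14, -0.001, -1.449]
ft_force: [-0.8, 0.1, 0.1]
opening: 0.0256
```

Run:
```python
from fit import *
rp=np.load('rp.npy');bp=np.load('bp.npy')
for n,o in(('wrist',(90,130)),('side',(150,80))):
    im=read_camera(n)[o[1]:o[1]+254,o[0]:o[0]+340,::-1]
    cv2.imwrite(f'pics/{n}2.png',cv2.resize(im,None,fx=2.3,fy=2.3,interpolation=cv2.INTER_CUBIC))
```

```text
(no output)
```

View pics/wrist2.png

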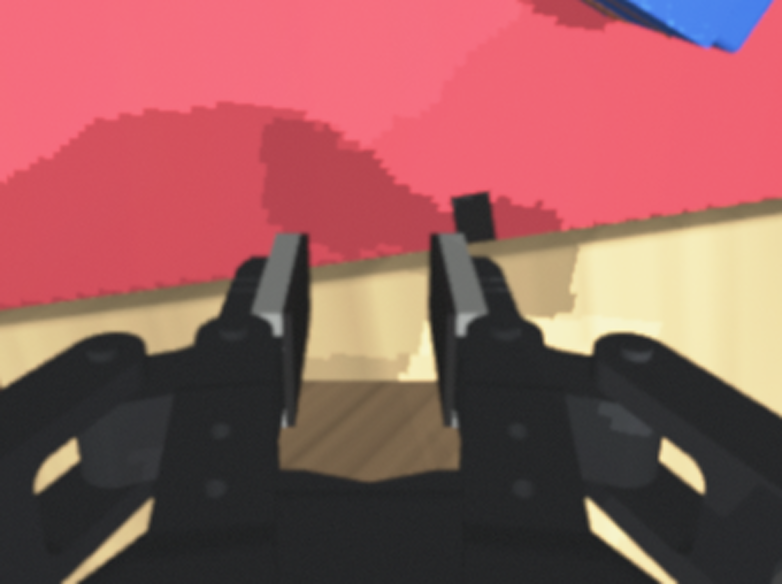

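View pics/side2.png

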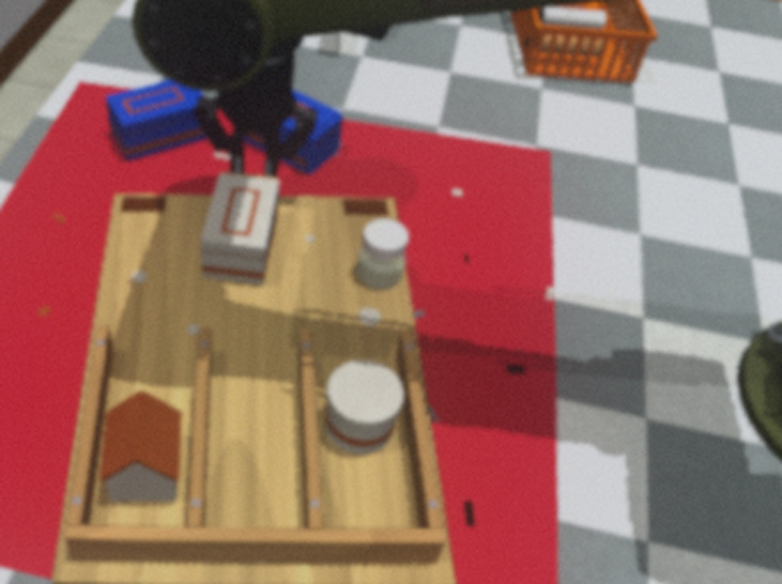

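Request:
drive_tool(
  increments=[
    [0.4,[-5,0,0],[0,0,0]],
    [0.4,[-10,0,0],[0,0,0]],
    [0.4,[-14,0,0],[0,0,0]],
    [0.4,[-18,0,0],[0,0,0]],
    [0.4,[-20,0,0],[0,0,0]],
    [0.4,[-22,0,0],[0,0,0]],
    [0.4,[-24,0,0],[0,0,0]],
    [0.4,[-25,0,0],[0,0,0]],
    [0.4,[-26,0,0],[0,0,0]],
    [0.4,[-27,0,0],[0,0,0]],
    [0.4,[-28,0,0],[0,0,0]],
    [0.4,[-28,0,0],[0,0,0]],
  ],
)

```text
clock: 4.55
ee_pos: [0.6361, -0.0955, 0.0499]
tcp_rot: [3.141, -0.0, -1.45]
ft_force: [0.3, -1.6, 0.8]
opening: 0.0258
```

Run:
```python
from fit import *
rp=np.load('rp.npy');bp=np.load('bp.npy')
k=5;o=(225,120)
im=read_camera('side')[o[1]:o[1]+110,o[0]:o[0]+120,::-1]
im=cv2.resize(im,None,fx=k,fy=k,interpolation=cv2.INTER_CUBIC);cv2.imwrite('pics/side3r.png',im)
draw('side',im,cam('side'),rp,bp,k,o);cv2.imwrite('pics/side3.png',im)
print(observe()['ft_force'],observe()['ee_pos'])
```

```text
[-1.02263611 -1.02688331 -0.32370566] [ 0.63612226 -0.09550889  0.0499168 ]
```

View pics/side3.png

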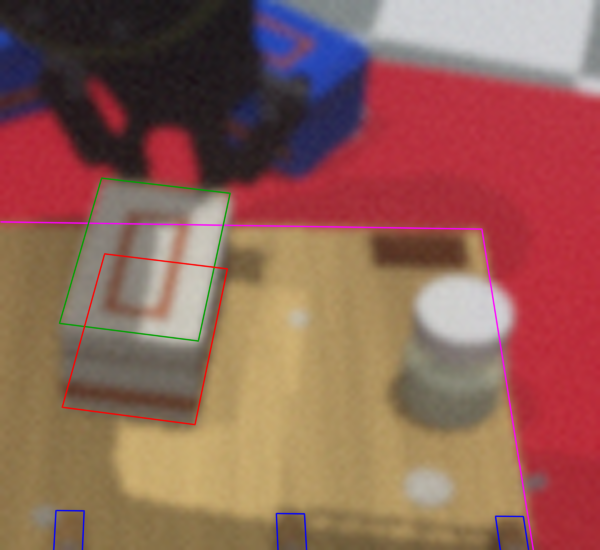

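```bash
cat >> fit.py <<'E'
def rows(segs,d,n=12):
    """segs: per-row list of (ds mm, dphi rad) for box centre; tool rigid at -d"""
    s=observe(); rp=np.load('rp.npy')
    R0=R.from_euler('xyz',s['tcp_rot']); yaw=s['tcp_rot'][2]; h=yaw+np.pi
    c=s['ee_pos'][:2]+d*np.array([np.cos(h),np.sin(h)])
    bb=R.from_euler('z',-rp[2]).apply([*(c-rp[:2]),0])[:2]*1e3
    print('clk',s['clock'],'assumed box',bb.round(1),round(h-rp[2],4))
    for ds,dp in segs:
        h2=h+dp/2; c=c+ds/1e3*np.array([np.cos(h2),np.sin(h2)]); h+=dp
        t=c-d*np.array([np.cos(h),np.sin(h)])
        sh=R0.inv().apply(np.array([*t,.05])-s['ee_pos'])*1e3
        rv=np.degrees((R0.inv()*R.from_euler('xyz',[np.pi,0,h-np.pi])).as_rotvec())
        print(np.round(sh,1).tolist(),np.round(rv,1).tolist())
    bb=R.from_euler('z',-rp[2]).apply([*(c-rp[:2]),0])[:2]*1e3
    print('end box',bb.round(1),round(h-rp[2],4))
E
python3 - <<'E'
from fit import *
rows([(3,0)]*2+[(4,4/130)]*6,.064)
E
```

```text
clk 4.6 assumed box [-145.6  -15.6] -0.1571
[-3.0, 0.0, -0.1] [0.0, -0.0, -0.0]
[-6.0, 0.0, -0.1] [0.0, -0.0, -0.0]
[-10.0, -1.9, -0.1] [0.0, -0.0, -1.8]
[-14.1, -3.7, -0.1] [0.0, -0.0, -3.5]
[-18.3, -5.3, -0.1] [0.0, -0.0, -5.3]
[-22.4, -6.9, -0.1] [0.0, -0.0, -7.1]
[-26.7, -8.3, -0.1] [0.0, -0.0, -8.8]
[-31.0, -9.5, -0.1] [0.0, -0.0, -10.6]
end box [-115.8  -18.1] 0.0276
```

Request:
drive_tool(
  increments=[
    [0.4,[-3,0,0],[0,0,0]],
    [0.4,[-6,0,0],[0,0,0]],
    [0.4,[-10,-1.9,0],[0,0,-1.8]],
    [0.4,[-14.1,-3.7,0],[0,0,-3.5]],
    [0.4,[-18.3,-5.3,0],[0,0,-5.3]],
    [0.4,[-22.4,-6.9,0],[0,0,-7.1]],
    [0.4,[-22.4,-6.9,0],[0,0,-7.1]],
  ],
)

```text
clock: 5.18
ee_pos: [0.6405, -0.0712, 0.0499]
tcp_rot: [-3.141, 0.0, -1.323]
ft_force: [-0.8, 0.9, 0.3]
opening: 0.0254
```

```bash
cat > look.py <<'E'
import sys
from fit import *
# usage: look.py tag  -> saves raw 5x crop of side with assumed box overlay
tag=sys.argv[1]; d=float(sys.argv[2])
rp=np.load('rp.npy'); s=observe(); h=s['tcp_rot'][2]+np.pi
bp=np.array([*(s['ee_pos'][:2]+d*np.array([np.cos(h),np.sin(h)])),h])
k=5;q=proj(cam('side'),[[bp[0],bp[1],.04]])[0];o=(int(q[0])-60,int(q[1])-55)
im=read_camera('side')[o[1]:o[1]+115,o[0]:o[0]+125,::-1]
im=cv2.resize(im,None,fx=k,fy=k,interpolation=cv2.INTER_CUBIC);cv2.imwrite(f'pics/{tag}r.png',im)
draw('side',im,cam('side'),rp,bp,k,o);cv2.imwrite(f'pics/{tag}.png',im)
print(o,s['ft_force'].round(1),s['ee_pos'].round(4),'box asm',(R.from_euler('z',-rp[2]).apply([*(bp[:2]-rp[:2]),0])*1e3).round(1),(h-rp[2]).round(3))
E
python3 look.py s4 .064
```

```text
(192, 130) [-0.8  0.9  0.3] [ 0.6405 -0.0712  0.0499] box asm [-122.7  -18.4    0. ] -0.03
```

View pics/s4.png

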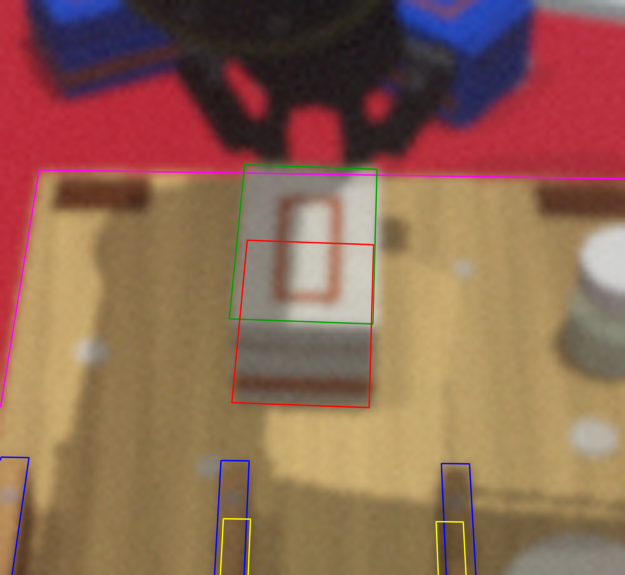

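Run:
```python
from fit import *
rows([(4,.21/6.3)]*6+[(4,.01)]+[(4.5,0)]*4,.065)
```

```text
clk 5.2333 assumed box [-121.9  -18.4] -0.0318
[-4.0, -2.1, -0.2] [-0.0, 0.0, -1.9]
[-8.1, -4.1, -0.2] [-0.0, 0.0, -3.8]
[-12.3, -5.9, -0.2] [-0.0, 0.0, -5.7]
[-16.5, -7.6, -0.2] [-0.0, 0.0, -7.6]
[-20.8, -9.1, -0.2] [-0.0, 0.0, -9.5]
[-25.1, -10.5, -0.2] [-0.0, 0.0, -11.5]
[-29.2, -10.3, -0.2] [-0.0, 0.0, -12.0]
[-33.6, -9.4, -0.1] [-0.0, 0.0, -12.0]
[-38.0, -8.5, -0.1] [-0.0, 0.0, -12.0]
[-42.4, -7.5, -0.1] [-0.0, 0.0, -12.0]
[-46.8, -6.6, -0.1] [-0.0, 0.0, -12.0]
end box [-76.3 -12.9] 0.1782
```

Request:
drive_tool(
  increments=[
    [0.4,[-4,-2.1,0],[0,0,-1.9]],
    [0.4,[-8.1,-4.1,0],[0,0,-3.8]],
    [0.4,[-12.3,-5.9,0],[0,0,-5.7]],
    [0.4,[-16.5,-7.6,0],[0,0,-7.6]],
    [0.4,[-20.8,-9.1,0],[0,0,-9.5]],
    [0.4,[-25.1,-10.5,0],[0,0,-11.5]],
    [0.4,[-29.2,-10.3,0],[0,0,-12]],
    [0.4,[-33.6,-9.4,0],[0,0,-12]],
    [0.4,[-33.6,-9.4,0],[0,0,-12]],
  ],
)

```text
clock: 5.98
ee_pos: [0.6409, -0.0368, 0.0499]
tcp_rot: [3.142, 0.0, -1.118]
ft_force: [0.7, 0.7, 0.1]
opening: 0.0255
```

```bash
python3 look.py s5 .065
```

```text
(193, 140) [0.7 0.7 0.1] [ 0.6409 -0.0368  0.0499] box asm [-89.7 -14.9   0. ] 0.176
```

View pics/s5.png

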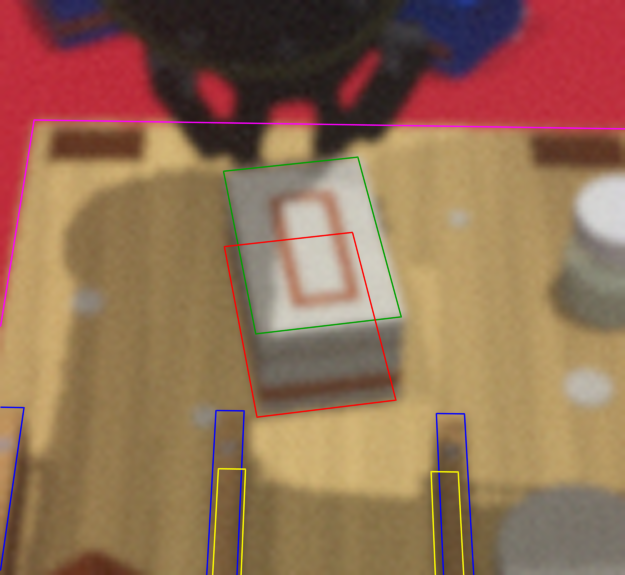

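Run:
```python
import cv2
im=cv2.imread('pics/s5r.png')[280:440,220:430]
im=cv2.convertScaleAbs(im,alpha=1.6,beta=0)
cv2.imwrite('pics/s5z.png',cv2.resize(im,None,fx=3.6,fy=3.6))
```

```text
(no output)
```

View pics/s5z.png

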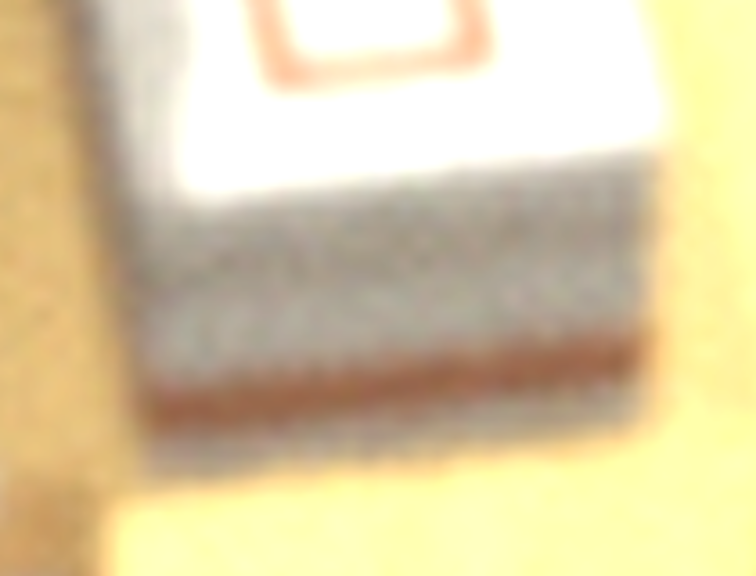

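Run:
```python
from fit import *
rows([(4,0)]*9,.065)
```

```text
clk 6.0333 assumed box [-89.9 -14.9] 0.176
[-4.0, 0.0, -0.1] [0.0, 0.0, 0.0]
[-8.0, 0.0, -0.1] [0.0, 0.0, 0.0]
[-12.0, 0.0, -0.1] [0.0, 0.0, 0.0]
[-16.0, 0.0, -0.1] [0.0, 0.0, 0.0]
[-20.0, 0.0, -0.1] [0.0, 0.0, 0.0]
[-24.0, 0.0, -0.1] [0.0, 0.0, 0.0]
[-28.0, 0.0, -0.1] [0.0, 0.0, 0.0]
[-32.0, 0.0, -0.1] [0.0, 0.0, 0.0]
[-36.0, 0.0, -0.1] [0.0, 0.0, 0.0]
end box [-54.4  -8.6] 0.176
```

Request:
drive_tool(
  increments=[
    [0.4,[-4,0,0],[0,0,0]],
    [0.4,[-8,0,0],[0,0,0]],
    [0.4,[-12,0,0],[0,0,0]],
    [0.4,[-16,0,0],[0,0,0]],
    [0.4,[-20,0,0],[0,0,0]],
    [0.4,[-24,0,0],[0,0,0]],
    [0.4,[-28,0,0],[0,0,0]],
    [0.4,[-32,0,0],[0,0,0]],
    [0.4,[-34,0,0],[0,0,0]],
    [0.4,[-34,0,0],[0,0,0]],
  ],
)

```text
clock: 6.87
ee_pos: [0.6261, -0.0062, 0.0498]
tcp_rot: [3.142, 0.0, -1.116]
ft_force: [-0.7, 0.9, 0.7]
opening: 0.0255
```

```bash
python3 look.py s6 .065
```

```text
(196, 151) [-0.7  0.9  0.7] [ 0.6261 -0.0062  0.0498] box asm [-56.2  -9.    0. ] 0.177
```

View pics/s6.png

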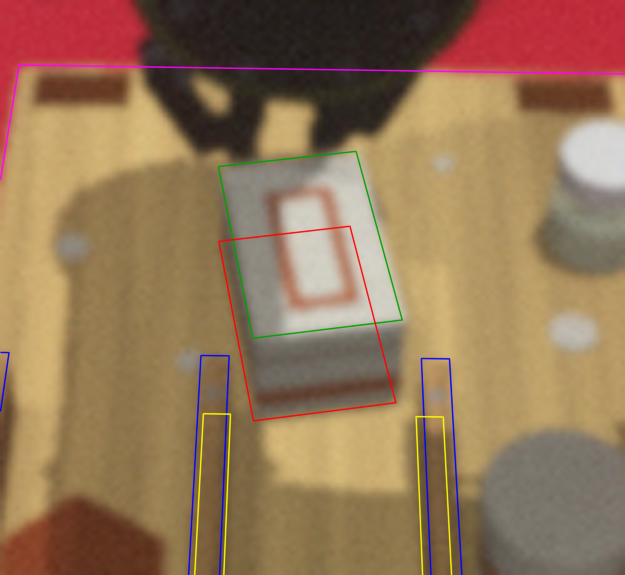

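Run:
```python
from fit import *
rows([(4,0)]*3+[(4,-.0118)]*6+[(0,0)],.065)
```

```text
clk 6.9167 assumed box [-56.4  -9. ] 0.1769
[-4.0, -0.0, -0.1] [-0.0, 0.0, -0.0]
[-8.0, -0.0, -0.1] [-0.0, 0.0, -0.0]
[-12.0, -0.0, -0.1] [-0.0, 0.0, -0.0]
[-16.0, 0.7, -0.1] [-0.0, 0.0, 0.7]
[-20.0, 1.4, -0.1] [-0.0, 0.0, 1.4]
[-24.0, 2.1, -0.1] [-0.0, 0.0, 2.0]
[-28.1, 2.7, -0.1] [-0.0, 0.0, 2.7]
[-32.1, 3.2, -0.1] [-0.0, 0.0, 3.4]
[-36.1, 3.7, -0.1] [-0.0, 0.0, 4.1]
[-36.1, 3.7, -0.1] [-0.0, 0.0, 4.1]
end box [-20.8  -3.5] 0.1061
```

Request:
drive_tool(
  increments=[
    [0.4,[-4,0,0],[0,0,0]],
    [0.4,[-8,0,0],[0,0,0]],
    [0.4,[-12,0,0],[0,0,0]],
    [0.4,[-16,0.7,0],[0,0,0.7]],
    [0.4,[-20,1.4,0],[0,0,1.4]],
    [0.4,[-24,2.1,0],[0,0,2]],
    [0.4,[-28,2.7,0],[0,0,2.7]],
    [0.4,[-32,3.2,0],[0,0,3.4]],
    [0.4,[-32,3.2,0],[0,0,3.4]],
  ],
)

```text
clock: 7.67
ee_pos: [0.6091, 0.0213, 0.0499]
tcp_rot: [-3.142, 0.0, -1.177]
ft_force: [-0.4, -0.3, 0.6]
opening: 0.0259
```

```bash
python3 look.py s7 .065
```

```text
(198, 161) [-0.4 -0.3  0.6] [0.6091 0.0213 0.0499] box asm [-24.5  -4.    0. ] 0.117
```

View pics/s7.png

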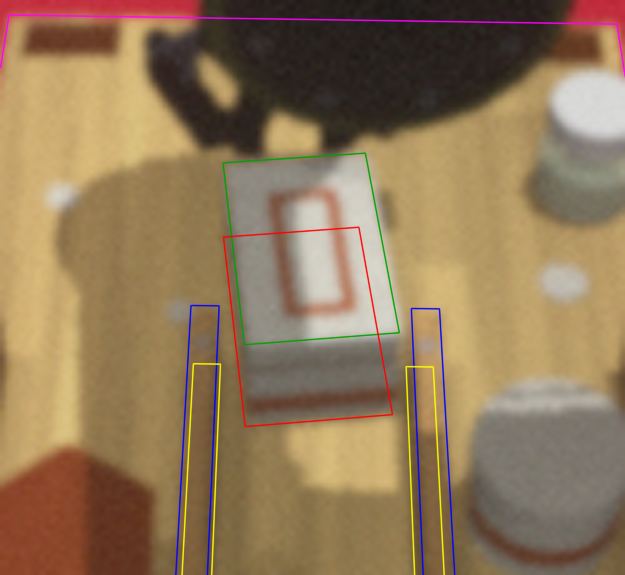

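Run:
```python
from fit import *
rows([(4,-.013)]*9,.065)
```

```text
clk 7.7167 assumed box [-24.7  -4. ] 0.1175
[-4.0, 0.8, -0.1] [-0.0, 0.0, 0.7]
[-8.0, 1.6, -0.1] [-0.0, 0.0, 1.5]
[-12.0, 2.3, -0.1] [-0.0, 0.0, 2.2]
[-16.1, 3.0, -0.1] [-0.0, 0.0, 3.0]
[-20.1, 3.6, -0.1] [-0.0, 0.0, 3.7]
[-24.2, 4.1, -0.1] [-0.0, 0.0, 4.5]
[-28.2, 4.6, -0.1] [-0.0, 0.0, 5.2]
[-32.3, 5.1, -0.1] [-0.0, 0.0, 6.0]
[-36.4, 5.5, -0.1] [-0.0, 0.0, 6.7]
end box [11.2 -1.9] 0.0005
```

Request:
drive_tool(
  increments=[
    [0.4,[-4,0.8,0],[0,0,0.7]],
    [0.4,[-8,1.6,0],[0,0,1.5]],
    [0.4,[-12,2.3,0],[0,0,2.2]],
    [0.4,[-16.1,3,0],[0,0,3]],
    [0.4,[-20.1,3.6,0],[0,0,3.7]],
    [0.4,[-24.2,4.1,0],[0,0,4.5]],
    [0.4,[-28.2,4.6,0],[0,0,5.2]],
    [0.4,[-32.3,5.1,0],[0,0,6]],
    [0.4,[-32.3,5.1,0],[0,0,6]],
  ],
)

```text
clock: 8.47
ee_pos: [0.592, 0.0493, 0.0498]
tcp_rot: [-3.142, 0.0, -1.281]
ft_force: [-0.1, -0.3, 0.9]
opening: 0.0259
```

```bash
python3 look.py s8 .065
```

```text
(199, 173) [-0.1 -0.3  0.9] [0.592  0.0493 0.0498] box asm [ 7.4 -2.   0. ] 0.012
```

View pics/s8.png

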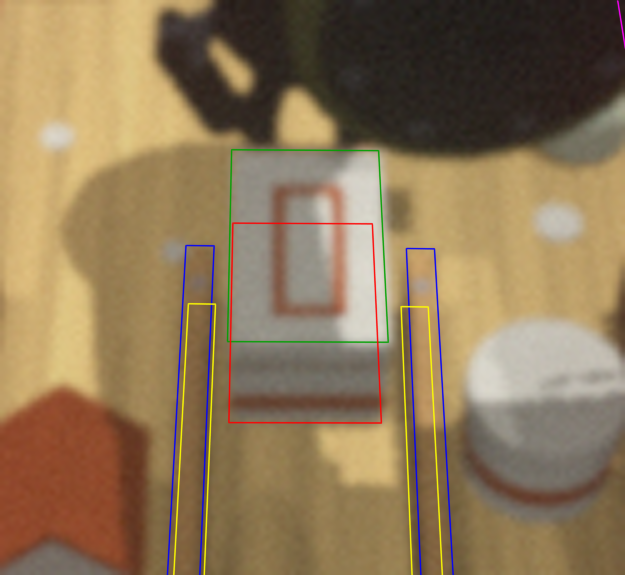

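Request:
drive_tool(
  increments=[
    [0.4,[-4,0,0],[0,0,0.3]],
    [0.4,[-8,0,0],[0,0,0.5]],
    [0.4,[-12,0,0],[0,0,0.5]],
    [0.4,[-16,0,0],[0,0,0.5]],
    [0.4,[-20,0,0],[0,0,0.5]],
    [0.4,[-24,0,0],[0,0,0.5]],
    [0.4,[-28,0,0],[0,0,0.5]],
    [0.4,[-32,0,0],[0,0,0.5]],
    [0.4,[-36,0,0],[0,0,0.5]],
    [0.4,[-38,0,0],[0,0,0.5]],
    [0.4,[-38,0,0],[0,0,0.5]],
  ],
)

```text
clock: 9.43
ee_pos: [0.5813, 0.0855, 0.0498]
tcp_rot: [-3.141, 0.0, -1.289]
ft_force: [-0.6, 0.8, 0.0]
opening: 0.0252
```

```bash
python3 look.py s9 .065
```

```text
(199, 187) [-0.6  0.8  0. ] [0.5813 0.0855 0.0498] box asm [45.2 -2.2  0. ] 0.004
```

View pics/s9.png

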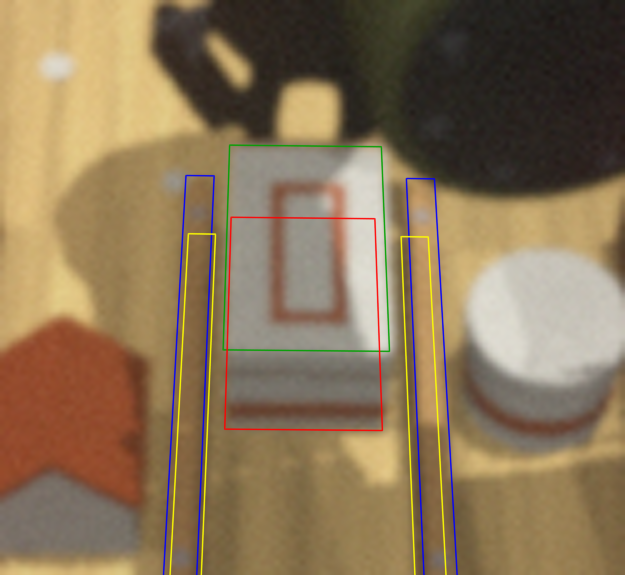

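Request:
drive_tool(
  increments=[
    [0.4,[-3,0,0],[0,0,0]],
    [0.4,[-6,0,0],[0,0,0]],
    [0.4,[-9,0,0],[0,0,0]],
    [0.4,[-12,0,0],[0,0,0]],
    [0.4,[-15,0,0],[0,0,0]],
    [0.4,[-17,0,0],[0,0,0]],
    [0.4,[-19,0,0],[0,0,0]],
    [0.4,[-19,0,0],[0,0,0]],
  ],
)

```text
clock: 10.15
ee_pos: [0.5761, 0.1035, 0.0498]
tcp_rot: [-3.142, 0.0, -1.289]
ft_force: [-0.3, 1.4, 1.8]
opening: 0.0255
```

```bash
python3 look.py s10 .065
```

```text
(199, 194) [-0.3  1.4  1.8] [0.5761 0.1035 0.0498] box asm [64.  -2.1  0. ] 0.004
```

View pics/s10.png

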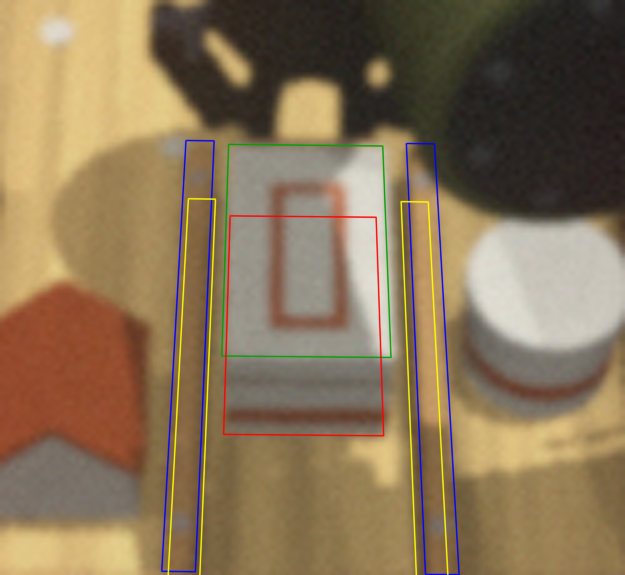

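Request:
drive_tool(
  increments=[
    [0.4,[4,0,0],[0,0,0]],
    [0.4,[10,0,0],[0,0,0]],
    [0.4,[20,0,0],[0,0,0]],
    [0.4,[35,0,0],[0,0,0]],
    [0.4,[50,0,0],[0,0,0]],
    [0.4,[60,0,-10],[0,0,0]],
    [0.4,[60,0,-40],[0,0,0]],
    [0.4,[60,0,-80],[0,0,0]],
    [0.4,[60,0,-120],[0,0,0]],
    [0.4,[60,0,-160],[0,0,0]],
    [0.4,[60,0,-170],[0,0,0]],
    [0.4,[60,0,-170],[0,0,0]],
  ],
)

```text
clock: 11.2
ee_pos: [0.5946, 0.0448, 0.2263]
tcp_rot: [-3.132, -0.001, -1.29]
ft_force: [0.6, 0.4, -0.3]
opening: 0.0257
```

Request:
drive_tool(
  increments=[
    [0.4,[40,0,0],[0,0,0]],
    [0.4,[80,0,0],[0,0,0]],
    [0.4,[120,0,0],[0,0,0]],
    [0.4,[150,0,0],[0,0,0]],
    [0.4,[150,0,0],[0,0,0]],
    [0.4,[150,0,0],[0,0,0]],
  ],
)

```text
clock: 11.7
ee_pos: [0.6342, -0.1009, 0.2189]
tcp_rot: [3.14, 0.0, -1.293]
ft_force: [-0.1, 0.1, -0.1]
opening: 0.0259
```

Run:
```python
from fit import *
rp=np.load('rp.npy'); print(observe()['clock'])
bp=np.array([*T(rp,[[.065,-.001,0]])[0][:2],rp[2]])
for n,k,o,s in[('top',3.2,(80,90),(240,185)),('side',3.2,(170,150),(190,185))]:
    im=read_camera(n)[o[1]:o[1]+s[1],o[0]:o[0]+s[0],::-1]
    im=cv2.resize(im,None,fx=k,fy=k,interpolation=cv2.INTER_CUBIC)
    cv2.imwrite(f'pics/{n}11r.png',im); draw(n,im,cam(n),rp,bp,k,o); cv2.imwrite(f'pics/{n}11.png',im)
```

```text
11.7
```

View pics/top11.png

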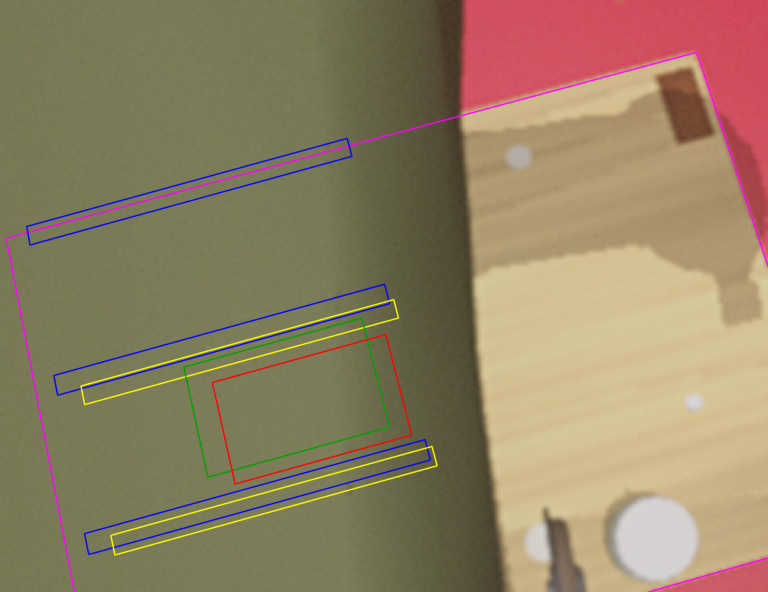

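View pics/side11.png

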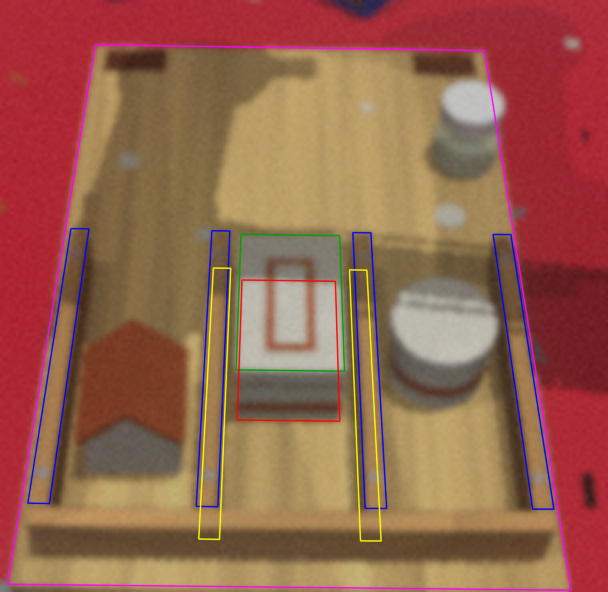

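Run:
```python
from fit import *
inc([.48,-.35,.26],-1.6)
```

```text
clk 11.8 shift mm [198.6 217.8 -40.4] turn deg [4.000e-02 1.000e-02 1.775e+01]
```

Request:
drive_tool(
  increments=[
    [0.4,[25,27,-40],[0,0,3]],
    [0.4,[50,55,-40],[0,0,6]],
    [0.4,[75,82,-40],[0,0,9]],
    [0.4,[100,110,-40],[0,0,12]],
    [0.4,[125,137,-40],[0,0,15]],
    [0.4,[150,165,-40],[0,0,18]],
    [0.4,[175,192,-40],[0,0,18]],
    [0.4,[198,218,-40],[0,0,18]],
    [0.4,[198,218,-40],[0,0,18]],
    [0.4,[198,218,-40],[0,0,18]],
    [0.4,[198,218,-40],[0,0,18]],
  ],
)

```text
clock: 12.72
ee_pos: [0.4802, -0.3486, 0.26]
tcp_rot: [-3.141, 0.0, -1.603]
ft_force: [-0.1, 0.9, -0.3]
opening: 0.0256
```

Run:
```python
from fit import *
rp=np.load('rp.npy'); print(observe()['clock'])
bp=np.array([*T(rp,[[.065,-.001,0]])[0][:2],rp[2]])
n,k,o,s='top',3.2,(80,90),(240,185)
f=read_camera(n)[:,:,::-1]; cv2.imwrite('pics/top12f.png',f)
im=cv2.resize(f[o[1]:o[1]+s[1],o[0]:o[0]+s[0]],None,fx=k,fy=k,interpolation=cv2.INTER_CUBIC)
draw(n,im,cam(n),rp,bp,k,o); cv2.imwrite('pics/top12.png',im)
```

```text
12.7167
```

View pics/top12.png

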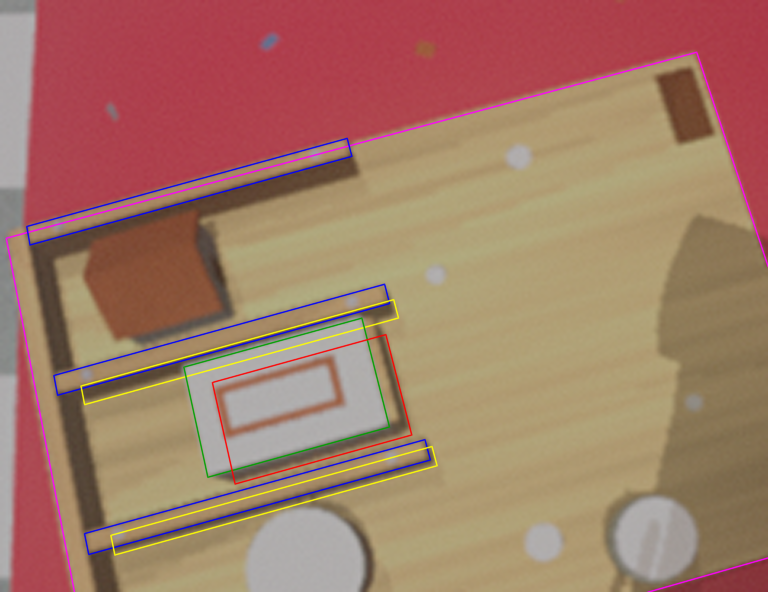

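Both cameras agree: the box's rear end is about 10 mm inside the mouth, it sits centred with clearance on both sides, and its neighbours haven't moved. I'm handing in.

```bash
python3 -c "
from bench import *
print(finish_job())"
```

```text
the job is handed in; nothing more can be done
None
```

The white pencil box is now in the middle lane, its bare end about 10 mm inside the mouth. I pushed it flat on the board with the part-closed fingertips on that end. The path curved to correct its 0.16 rad skew and 15 mm sideways offset, then I backed the hand off and moved it clear. The job was handed in at about 12.7 s.

**Last checks:**
- **Position:** The final pictures from the side and top cameras agree with the fitted board and box models to about 1–2 mm. The box is straight in the lane, with about 7–10 mm clear on each side.
- **Other things:** The jar, house and round box appear undisturbed.
- **Forces:** Every force reading I took stayed below about 3 N, and in the pictures I took along the way neither the box nor the hand was touching a slat.

**Small disagreements:** The first wrist-camera overlay was about 2–3 mm off, near its calibration error. I estimated the fingertip-to-box distance from pictures, because the contact force was too small to stand out from the sensor noise.

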